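Offer a clock movement up to its case

ROBOT

A 6-joint arm with a two-finger parallel gripper is mounted at the origin on the work surface. World frame = base frame: x ahead of the robot, y to its left, z up, the work surface at z = 0. Lengths are in mm, angles in rad, forces in N, time in s.
With the tool pointing down it reaches from about 350 to 975 mm from the base axis. Payload 7.1 kg.
Tool frame: the origin (TCP) lies at the very end of the fingers, on their centre line; the grasp point (between the pads) lies 19 mm behind it; z points along the fingers, x is the direction in which the jaws open and shut, and the axes are right-handed (so a half turn about z gives the same grasp; the last joint's range is limited). The gripper opens to 88 mm and grips with 3 to 60 N. Pads are 20 mm wide; open, the fingers measure 115 mm over their backs; the gripper's body (75 mm by 178 mm) begins 61 mm behind the grasp point.
Start: joints at [1.321, 0.423, 1.63, -0, 1.089, -0.019], TCP at [142.941, 608.418, 222.675] pointing down, gripper open.
Joint ranges: [-3, 3], [-0.9, 2.11], [0.09, 2.58], [-1.31, 4.45], [0.11, 2.69], [-2.54, 2.54]. Speed limits (rad/s): [2.39, 2.39, 3.01, 3.14, 3.14, 3.14].

INTERFACE

Orientations are given as a rotation vector (axis times angle).
In Python, from workcell import ctrl gives the robot as it stands. The module is installed in compiled form; this text tells all that it offers.
- The arm moves only by the tool move_arm, never from a script. Its argument "motion" is a list of rows, each a list of 2 entries, a list of its own where there are three numbers: the shift along the tool's x, y, z normalised to -1 to 1, where 1 is 150 mm, then the turn, a rotation vector about the tool's x, y, z normalised to -1 to 1, where 1 is 60 degrees. In form: [[[x, y, z], [rx, ry, rz]], ...]. A call has exactly 5 rows; each row is the pose to reach, as a shift and turn from the pose commanded when the call began, along the tool's axes at that moment; what a row does not reach only later rows make up. A row lasts 1/8 s, in which the tool goes at most 62.5 mm and 10.7 degrees, less where a joint would pass 70% of its speed; a pose out of reach is approached as far as the arm can. A call with a number of a shift or a turn outside -1 to 1 is refused whole. A call with a gripper value outside its range is refused whole. "gripper" is the opening, from 0 (shut) to 1 (fully open), set as the call begins (left out, the last holds). The fingers move at their own pace and stop on an object; the grip force is fixed at half the most. Time passes only in rows, so rows that repeat a pose let the fingers close, or fill a call up. It gives the time, the measured TCP pose, the force and the opening at its end, in the units of the state.
- ctrl.get_obs(): the state, without advancing time (a new reading comes with each control period).
- ctrl.get_image(name): name is "side" or "top" or "wrist"; returns a dict with "pixels" (420x560x3 uint8, red, green, blue), "camera_matrix" (3x3 intrinsics, pixels), "R" (3x3) and "t" (3): a world point X has camera coordinates R X + t; the wrist camera has in their place "mount" (4x4, takes a point from camera to tool coordinates, whose origin is the TCP and whose axes are the tool frame's). Camera axes: x right, y down, z forward; pixel columns grow to the right and rows downward; lengths in mm; the calibration is good to about 2 mm. The wrist camera is an equidistant fisheye: a pixel r from the principal point sees the ray r / f radians off the axis. A picture is of the moment at which its call begins: read the wrist's pose just before it. There is no depth.
- ctrl.close_job(): hands the job in, once; it reports no verdict.
Trained networks look in the newest picture that a camera, given by its name, has taken for a name from the list of things; names that differ only in an ending like _2 or _b are one class to them, and where a whole thing is asked for, a point or a joint stands for the part that bears it (a point fixed in the world has none). Each returns a list of dicts, best first, with "p" (0 to 1); they miss things now and then, are a little off and sometimes report something else, mostly with a low value. They report only what shows in the picture. A call takes as long as a camera call.
- ctrl.boxes_of(camera, name): "location" ([x, y, z] in mm, in world coordinates, good to about 4 mm: the middle of the surface that is visible of it).
- ctrl.regions_of(camera, name): "mask" (420x560 bool, what is visible of it).
- ctrl.pinpoint(camera, name): "location" ([x, y, z] in mm, in world coordinates, good to about 4 mm: a listed point, or the origin of a listed thing).
The state is a dict: "t": time; "qpos": joint angles; "qvel": joint speeds; "joint_torque": joint torques, N m; "ee_pos": TCP position; "orientation": TCP orientation; "ft_force": force on the tool from outside, world axes, zero at the start; "moment": the same for the moment, N m; "width": finger opening in mm.
Only numpy, scipy, OpenCV 4.12 (cv2) and the standard library are available. Lean on these libraries where they do the work, as an engineer would, in place of code of your own. Each camera call takes 0.05 s, during which the arm holds its last target.

TASK

The wrong clock case is on the work mat. First swap the two cases, so that the walnut one stands centred on the black mat and the blue one on the cork disc, both still open side up and let go (the white sheet is free for setting one down meanwhile). Then carry the brass clock movement over the tool rack, and finish still holding it upright and still, about 15 mm above the rim of the walnut case, centred over the opening with its winder over the case's notch; the movement must not touch that case, nothing may touch the rack, and the other things on the bench stay where they are.

Things in the scene. Friction and masses are not known exactly. Their poses are not given: they have to be found in the camera images.
- walnut_center (a point): Centre (half-way up, 23 mm above its underside) of the loose walnut (dark brown wood) clock case: a square open-topped box lying face down, 58 x 58 mm outside, 46 mm high, walls 5 mm, opening 48 x 48 mm, about 0.16 kg. z up out of the opening; +x towards the wall that has the notch, two small brass feet 4 mm proud on the opposite (-x) wall; the y walls are plain, to be gripped across (58 mm).
- blue_center (a point): Centre (half-way up, 23 mm above its underside) of the loose blue painted clock case, same shape, size and axes as the walnut one.
- walnut_notch (a point): Point of the walnut case in the middle of the notch (16 mm wide, 22 mm deep), level with the rim, 26.5 mm from the case's middle along its +x; same axes as the case.
- movement_center (a point): Centre (half-way up, 25 mm above its underside) of the loose clock movement: a 38 x 38 mm, 50 mm high solid-acting stack of brass plates on steel pillars with gears between, about 0.18 kg, standing upright on the bench on the far side of the tool rack from the cases. z up. Plain sides at +-y are to be gripped (38 mm); the winder (a 12 mm wheel on a stem, reaching 14 mm out of the side) points to +x at half height.
- movement_winder (a point): Middle of the movement's winder, 29 mm from movement_center along the movement's +x, at half height.
- mat_top (a point): Middle of the top of the black square rubber work mat, 100 x 100 mm, fixed, its top 2 mm above the bench. The blue case starts here.
- disc_top (a point): Middle of the top of the round brown cork disc, 104 mm across, fixed, its top 2 mm above the bench. The walnut case starts here.
- sheet_top (a point): Middle of the top of the white square plastic sheet, 100 x 100 mm, fixed, its top 2 mm above the bench; empty, free for setting a case down.
- rack_top (a point): Middle of the fixed wooden tool rack, at the height of the tops of its tools, 120 mm above the bench: a block 300 mm long (along its x), 45 mm wide (y), 55 mm high, with seven upright screwdrivers with coloured handles. It stands between the movement and the cases.
- rack: The same tool rack; its origin lies at the centre of its underside.
- mug: Bystander: white mug, 72 mm across, 78 mm high; origin at the centre of its underside.
- oil: Bystander: small amber oil bottle, 32 mm across, 75 mm high; origin at the centre of its underside.
- bearing: Bystander: steel bearing ring lying flat, 48 mm across, 14 mm high; origin at the centre of its underside.
- driver: Bystander: screwdriver lying flat, 150 mm long; origin under its middle.
- pliers: Bystander: small pliers with orange grips lying flat, about 120 mm long; origin under the pivot.
- puffer: Bystander: black rubber dust blower standing upright, 52 mm across, 75 mm high; origin at the centre of its underside.

How it is judged (in metres and radians):
On the way, in this order (a step that is already met when the one before it is completed fails the run):
1. the cases are swapped and let go, the movement still where it was (horizontal distance between walnut_center and mat_top below 0.018 m and horizontal distance between blue_center and disc_top below 0.018 m and angle between each of walnut_center, blue_center's own z axis and vertical below 0.1 rad and height (world z) of each of walnut_center, blue_center below 0.03 m and linear speed of each of walnut, blue below 0.02 m/s and contact force between the fingers and walnut below 0.05 N and contact force between the fingers and blue below 0.05 N and distance of movement_center from where it was at the start of the episode below 0.02 m), for 0.2 s.
2. the movement is lifted over the tool rack (height (world z) of movement_center above 0.13 m and y of movement_center in the frame of rack above 0 m), for 0.1 s.
At the end, for the whole second after the job is handed in: Walnut case within 18 mm of the mat's middle, blue within 18 mm of the disc's, upright, at rest, let go; movement held still and upright (0.12 rad), underside 5 to 30 mm above the walnut rim, centred within 8 mm, winder within 12 mm of the notch seen from above, not touching the case (horizontal distance between walnut_center and mat_top below 0.018 m and horizontal distance between blue_center and disc_top below 0.018 m and angle between each of walnut_center, blue_center's own z axis and vertical below 0.1 rad and height (world z) of each of walnut_center, blue_center below 0.03 m and linear speed of each of walnut, blue, movement below 0.02 m/s and contact force between each of the fingers, movement and walnut below 0.05 N and contact force between the fingers and blue below 0.05 N and horizontal distance between movement_center and walnut_center below 0.008 m and horizontal distance between movement_winder and walnut_notch below 0.012 m and angle between movement_center's own z axis and vertical below 0.12 rad and z of movement_center in the frame of walnut_notch between 0.03 and 0.055 m and contact force between the fingers and movement above 1 N and angular speed of movement below 0.15 rad/s); the arm keeps its last pose, push and grip.
It fails at once if another thing on the bench is moved more than 25 mm (distance of any of mug, oil, bearing, driver, pliers, puffer from where it was at the start of the episode above 0.025 m).
It fails at once if the movement touches the walnut case (contact force between movement and walnut above 0.5 N).
It fails at once if the tool rack is touched (contact force between rack and the fingers above 1 N or contact force between rack and the arm above 1 N or contact force between rack and movement above 1 N or contact force between rack and walnut above 1 N or contact force between rack and blue above 1 N).
It also fails if it takes over 72 s, if anything falls off the work surface, if the arm or the gripper's body presses on something with over 40 N, if the wrist force passes 120 N, or if a joint passes its speed limit or range.

## Working session

There is one attempt and no reset: what is moved stays moved. The work goes in short steps, Python scripts to look and compute and a tool call to move; the robot and the scene stay as the last step left them, time stands still between calls to the robot, and variables do not carry over. Pictures are saved under pics/ and viewed, and the job is handed in when it is done.

Besides the shell and the picture viewer there is one more tool, called after ">>>" as name(argument=value, ...) on one line, values as JSON. move_arm: Moves the arm, as the interface text tells. Its arguments: {"type":"object","properties":{"motion":{"type":"array","items":{"type":"array"}},"gripper":{"type":"number"}},"required":["motion"]}

```bash
mkdir -p pics; python3 - <<'E'
from workcell import ctrl
import cv2,numpy as np
print(ctrl.get_obs())
for n in ["side","top","wrist"]:
    im=ctrl.get_image(n); cv2.imwrite(f"pics/{n}0.png",im["pixels"][:,:,::-1])
    print(n,{k:np.round(v,3).tolist() for k,v in im.items() if k!="pixels"})
for c in ["top","side"]:
  for n in ["walnut_center","blue_center","walnut_notch","movement_center","movement_winder","mat_top","disc_top","sheet_top","rack_top","rack","mug","oil","bearing","driver","pliers","puffer"]:
    print(c,n,[(np.round(d["location"],1).tolist(),round(d["p"],2)) for d in ctrl.pinpoint(c,n)[:2]])
E
```

```text
{'t': 0.0, 'qpos': array([ 1.32099024e+00,  4.23835517e-01,  1.63071365e+00,  2.48115629e-05,
        1.08858481e+00, -1.89993295e-02]), 'qvel': array([ 1.74554672e-04, -5.95716983e-04,  8.84739233e-04, -3.49235819e-05,
       -2.59999107e-05, -7.60570236e-04]), 'joint_torque': array([ 2.40097379e-04, -5.44611096e+01, -2.73676246e+01,  6.44880719e-02,
        2.23900226e-02, -1.03353518e-04]), 'ee_pos': array([142.804196  , 607.88286685, 221.8957287 ]), 'orientation': array([ 2.46175093e+00,  1.95028847e+00, -1.94628493e-03]), 'ft_force': array([-0.04160857,  0.15899913, -0.29786512]), 'moment': array([-0.00887866, -0.08053608, -0.00331526]), 'width': 87.93959667005039}
side {'camera_matrix': [[389.682, 0.0, 287.278], [0.0, 389.682, 204.663], [0.0, 0.0, 1.0]], 'R': [[-0.727, -0.687, 0.012], [-0.55, 0.572, -0.608], [0.411, -0.449, -0.794]], 't': [410.503, 350.764, 811.309]}
top {'camera_matrix': [[401.912, 0.0, 273.873], [0.0, 401.912, 202.98], [0.0, 0.0, 1.0]], 'R': [[0.008, -1.0, -0.022], [-0.983, -0.004, -0.185], [0.185, 0.023, -0.982]], 't': [24.971, 546.853, 1070.581]}
wrist {'ca
[... 1390 characters left out ...]
de disc_top [([625.1, 197.5, 8.2], 0.87)]
side sheet_top [([453.0, 341.2, -1.9], 0.74), ([528.2, -126.5, 119.3], 0.28)]
side rack_top [([528.7, -124.4, 115.8], 0.81), ([532.6, -122.9, 2.7], 0.56)]
side rack [([532.4, -124.7, 1.4], 0.64), ([526.1, -121.0, 118.6], 0.33)]
side mug [([617.8, 424.0, -2.2], 0.97), ([629.9, 199.6, 25.5], 0.48)]
side oil [([602.7, 16.7, 1.8], 0.56), ([678.9, -327.2, 0.2], 0.2)]
side bearing [([464.1, 192.7, -0.3], 0.51), ([528.9, -122.7, 117.4], 0.41)]
side driver [([677.0, -323.2, -0.1], 0.63), ([452.7, 338.8, -0.9], 0.42)]
side pliers [([364.5, -367.9, -0.2], 0.63), ([603.0, 17.0, 0.4], 0.41)]
side puffer [([697.2, -27.4, 3.5], 0.7), ([507.0, -295.4, 23.6], 0.61)]
```

View pics/top0.png

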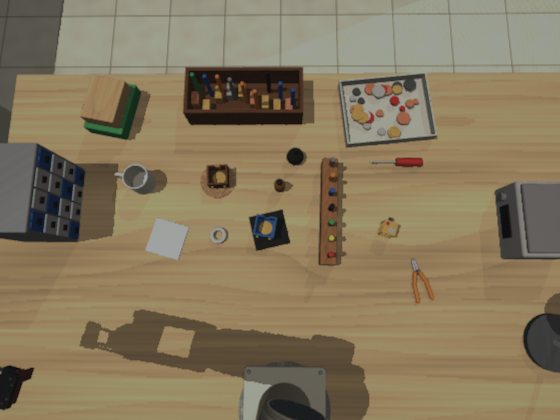

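View pics/side0.png

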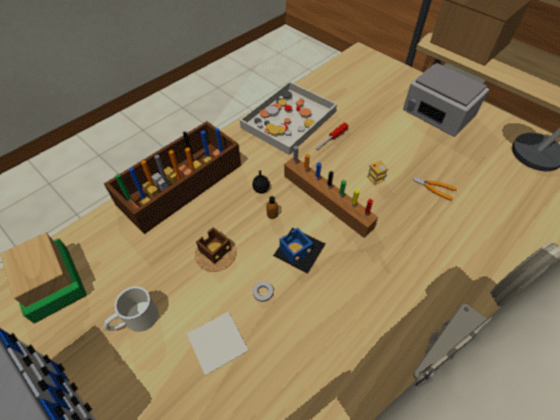

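View pics/wrist0.png

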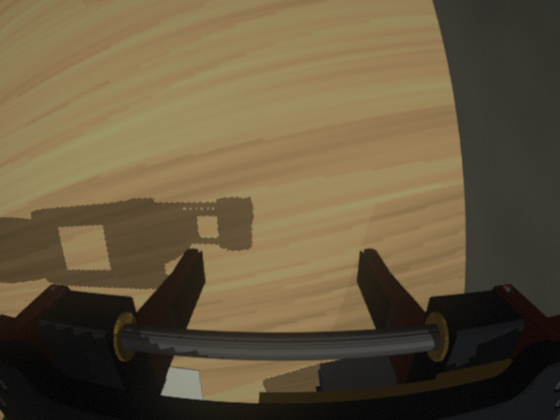

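```bash
python3 - <<'E'
import cv2,numpy as np
a=cv2.imread("pics/top0.png")
def c(im,u,v,s=28,k=7): return cv2.resize(im[v-s:v+s,u-s:u+s],None,fx=k,fy=k,interpolation=cv2.INTER_CUBIC)
cv2.imwrite("pics/c0.png",np.vstack([np.hstack([c(a,218,178,28,7),c(a,268,229,28,7)]),np.hstack([c(a,390,228,28,7),c(a,167,238,28,7)])])[:, :])
b=cv2.imread("pics/side0.png")
cv2.imwrite("pics/c1.png",np.hstack([c(b,214,246,33,6),c(b,298,246,33,6)])) 
cv2.imwrite("pics/c2.png",np.vstack([c(b,378,172,33,6)]))
E
```

```text
(no output)
```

View pics/c0.png

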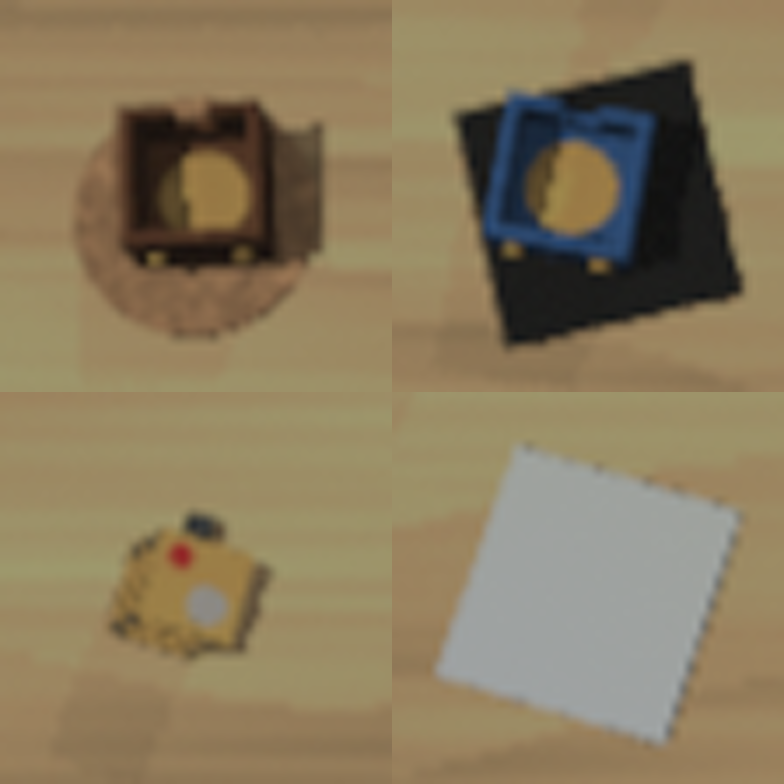

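View pics/c1.png

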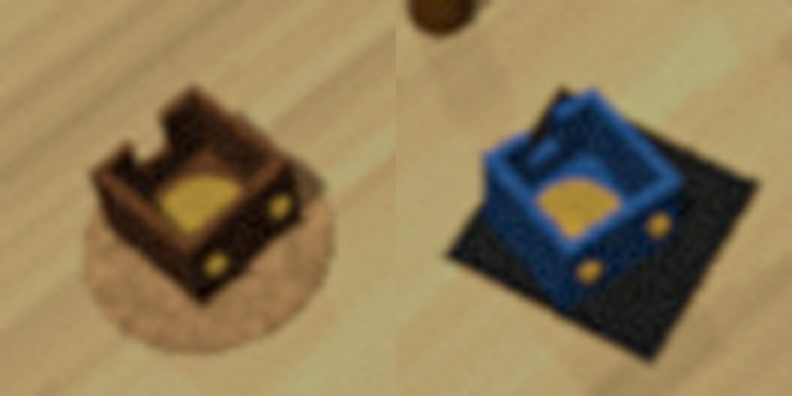

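View pics/c2.png

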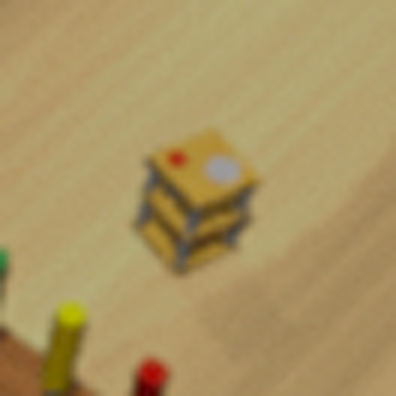

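```bash
cat > h.py <<'E'
from workcell import ctrl
import cv2,numpy as np
from scipy.spatial.transform import Rotation as Ro
def ray(im,px,z):
    K=np.array(im["camera_matrix"]);R=np.array(im["R"]);t=np.array(im["t"])
    C=-R.T@t; d=R.T@np.linalg.inv(K)@np.append(px,1.); return C+d*(z-C[2])/d[2]
def fit(P):  # corners fl,fr,nr,nl -> center,yaw
    P=np.array(P)[:,:2]; c=P.mean(0); x=(P[0]+P[1]-P[2]-P[3]); y=(P[0]+P[3]-P[1]-P[2])
    return c, np.degrees(np.arctan2(x[1],x[0])),np.degrees(np.arctan2(-y[0],y[1])),np.linalg.norm(x)/2,np.linalg.norm(y)/2
E
python3 - <<'E'
from h import *
T=ctrl.get_image("top");S=ctrl.get_image("side")
def top(pts,o,u,v,s=28,k=7): return [np.array([u-s+(x-o[0]+.5)/k-.5,v-s+(y-o[1]+.5)/k-.5]) for x,y in pts]
for n,p,o,u,v,z in [("walnut",[(118,103),(260,100),(272,237),(125,240)],(0,0),218,178,48),("blue",[(510,93),(655,118),(628,262),(487,232)],(392,0),268,229,48),("mat",[(457,113),(690,62),(742,292),(508,347)],(392,0),268,229,2),
 ("mov",[(160,522),(268,568),(240,648),(135,610)],(0,392),390,228,50),("sheet",[(519,445),(743,512),(667,745),(437,675)],(392,392),167,238,2)]:
    print(n,fit([ray(T,q,z) for q in top(p,o,u,v)]))
for n,p,o,u,v,z in [("walnut",[(93,175),(193,88),(300,163),(192,250)],(0,0),214,246,48),("blue",[(484,157),(592,92),(682,180),(577,246)],(396,0),298,246,48),("mat",[(560,87),(759,184),(655,362),(446,256)],(396,0),298,246,2),("mov",[(148,160),(210,132),(260,182),(195,212)],(0,0),378,172,50)]:
    print("S",n,fit([ray(S,q,z) for q in top(p,o,u,v,33,6)]))
print([ray(T,(190+x/7,150+y/7),2)[:2].round(1) for x,y in [(73,215),(195,340),(300,265)]])
print([ray(S,(181+x/6,213+y/6),2)[:2].round(1) for x,y in [(82,250),(335,240),(200,353)]])
o=ctrl.get_obs();print(Ro.from_rotvec(o["orientation"]).as_matrix().round(3))
E
```

```text
walnut (array([631.22077789, 190.35207755]), np.float64(5.808940873228567), np.float64(1.3523720445358876), np.float64(57.78729386848579), np.float64(58.963255530808425))
blue (array([483.14336055,  52.44607378]), np.float64(-9.27587077785502), np.float64(-10.628822367981979), np.float64(57.20841658063643), np.float64(57.79462687687503))
mat (array([478.14905123,  42.37789605]), np.float64(13.038976385762789), np.float64(13.162466563903667), np.float64(98.39342599521844), np.float64(98.52477698198675))
mov (array([ 479.95750177, -291.82580667]), np.float64(-19.590035744574692), np.float64(-21.874815208994743), np.float64(35.255308228047284), np.float64(43.92667215220217))
sheet (array([450.97505936, 336.91713841]), np.float64(-15.907563145493775), np.float64(-16.127270469116365), np.float64(99.50212591970437), np.float64(99.70490142701735))
S walnut (array([628.7761632 , 195.01785847]), np.float64(5.639127685203694), np.float64(1.6822418320868702), np.float64(57.66006218662735), np.float64(55.73054315293054))
S blue (array([483.95758484,  55.98009661]), np.float64(-5.575379026821628), np.float64(-10.718298092190667), np.float64(55.55539563526175), np.float64(53.791409093766276))
S mat (array([478.86146347,  46.26321027]), np.float64(-75.88174277336616), np.float64(-76.51112368572662), np.float64(97.41367086295226), np.float64(98.08052677233542))
S mov (array([ 480.04012493, -282.82235196]), np.float64(-17.260379720940247), np.float64(-16.527274970805106), np.float64(37.068277161729576), np.float64(37.58529687145239))
[array([622.2, 247.4]), array([568.5, 193.8]), array([600.8, 150.6])]
[array([656.8, 239.1]), array([584.5, 163.2]), array([584.8, 236.1])]
[[ 0.229  0.973 -0.   ]
 [ 0.973 -0.229  0.   ]
 [-0.    -0.    -1.   ]]
```

```bash
cat >> h.py <<'E'
def go(x,y,z,a):
    o=ctrl.get_obs(); M=Ro.from_rotvec(o["orientation"]); p=o["ee_pos"]
    ar=np.radians(a); G=np.array([[np.cos(ar),np.sin(ar),0],[np.sin(ar),-np.cos(ar),0],[0,0,-1]])
    d=M.inv().apply(np.array([x,y,z])-p); n=max(1,int(np.ceil(np.abs(d).max()/150)))
    r=(M.inv()*Ro.from_matrix(G)).as_rotvec()
    X=M.as_matrix()[:,0]
    print("t",round(float(o["t"]),2),"p",p.round(1),"jaw",round(np.degrees(np.arctan2(X[1],X[0])),2),"w",round(float(o["width"]),1),"F",np.round(o["ft_force"],1))
    print(" ->",(x,y,z,a),"calls",n,"shift",(d/150).round(3),"turn",(np.degrees(r)/60).round(3))
E
python3 -c "
from h import *
go(630,194,200,93)"
```

```text
t 1.85 p [142.9 608.4 222.7] jaw 76.77 w 87.9 F [ 0.   0.3 -0.4]
 -> (630, 194, 200, 93) calls 4 shift [-1.947  3.793  0.151] turn [-0.   -0.   -0.27]
```

>>> move_arm(motion=[[[-0.1,0.2,0],[0,0,-0.05]],[[-0.2,0.4,0],[0,0,-0.1]],[[-0.3,0.6,0],[0,0,-0.15]],[[-0.4,0.8,0],[0,0,-0.2]],[[-0.5,1,0],[0,0,-0.27]]], gripper=1)

```text
t: 2.48
ee_pos: [272.6, 500.4, 222.8]
orientation: [-2.16, -2.281, -0.0]
ft_force: [-0.0, -0.1, 0.9]
width: 87.5
```

```bash
python3 -c "
from h import *
go(630,194,200,93)"
```

```text
t 2.48 p [272.6 500.4 222.8] jaw 93.11 w 87.5 F [-0.  -0.1  0.9]
 -> (630, 194, 200, 93) calls 3 shift [-2.169  2.268  0.152] turn [ 0.    -0.     0.002]
```

>>> move_arm(motion=[[[-0.2,0.2,0],[0,0,0]],[[-0.4,0.4,0],[0,0,0]],[[-0.6,0.6,0],[0,0,0]],[[-0.8,0.8,0],[0,0,0]],[[-1,1,0],[0,0,0]]])

```text
t: 3.1
ee_pos: [430.4, 358.1, 222.8]
orientation: [2.163, 2.278, 0.001]
ft_force: [0.9, 1.3, -0.2]
width: 87.9
```

>>> move_arm(motion=[[[-0.2,0.2,0],[0,0,0]],[[-0.4,0.4,0.05],[0,0,0]],[[-0.6,0.6,0.1],[0,0,0]],[[-0.8,0.8,0.15],[0,0,0]],[[-1,1,0.15],[0,0,0]]])

```text
t: 3.72
ee_pos: [587.6, 215.9, 199.5]
orientation: [-2.163, -2.278, 0.001]
ft_force: [0.5, 1.2, 0.3]
width: 87.8
```

```bash
cat >> h.py <<'E'
def wpix(z,pts):  # wrist pixels -> world at height z
    im=W; f=np.array(im["camera_matrix"]);m=np.array(im["mount"])
    o=OB; M=Ro.from_rotvec(o["orientation"]).as_matrix();out=[]
    for u,v in pts:
        a=np.array([u-f[0,2],v-f[1,2]])/f[0,0]; r=np.linalg.norm(a)
        d=np.array([*(a/r*np.sin(r)),np.cos(r)]) if r>0 else np.array([0,0,1.])
        D=M@m[:3,:3]@d; C=o["ee_pos"]+M@m[:3,3]
        out.append((C+D*(z-C[2])/D[2])[:2])
    return np.array(out)
W=OB=None
def wrist(name):
    global W,OB
    import pickle
    OB=ctrl.get_obs();W=ctrl.get_image("wrist");pickle.dump((W,OB),open(f"pics/{name}.pkl","wb"))
    cv2.imwrite(f"pics/{name}.png",W["pixels"][:,:,::-1])
def load(name):
    global W,OB
    import pickle
    W,OB=pickle.load(open(f"pics/{name}.pkl","rb"))
E
python3 -c "
from h import *
go(630,194,200,93)
wrist('w1')
for n in ['walnut_center','walnut_notch','disc_top']: print(n,[(np.round(d['location'],1).tolist(),round(d['p'],2)) for d in ctrl.pinpoint('wrist',n)[:2]])"
```

```text
t 3.73 p [587.6 215.9 199.5] jaw 92.97 w 87.8 F [0.5 1.2 0.3]
 -> (630, 194, 200, 93) calls 1 shift [-0.161  0.275 -0.003] turn [-0.001  0.    -0.   ]
walnut_center [([632.5, 195.8, 27.8], 0.61), ([657.1, 195.2, 48.0], 0.29)]
walnut_notch [([653.7, 194.1, 48.8], 0.83)]
disc_top []
```

View pics/w1.png

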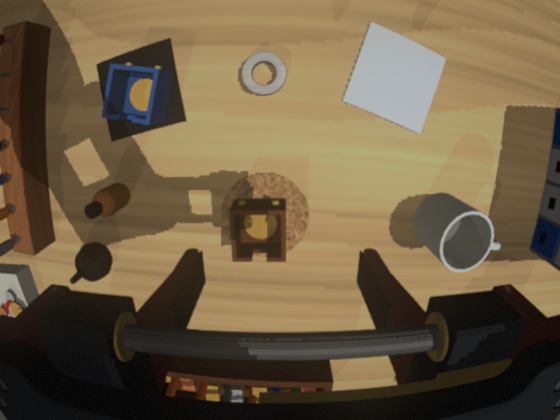

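```bash
python3 - <<'E'
import cv2,numpy as np
a=cv2.imread("pics/w1.png")
def c(u,v,s,k): return cv2.resize(a[v-s:v+s,u-s:u+s],None,fx=k,fy=k,interpolation=cv2.INTER_CUBIC)
cv2.imwrite("pics/w1c.png",np.hstack([c(264,218,50,4),c(141,90,50,4)]))
E
```

```text
(no output)
```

View pics/w1c.png

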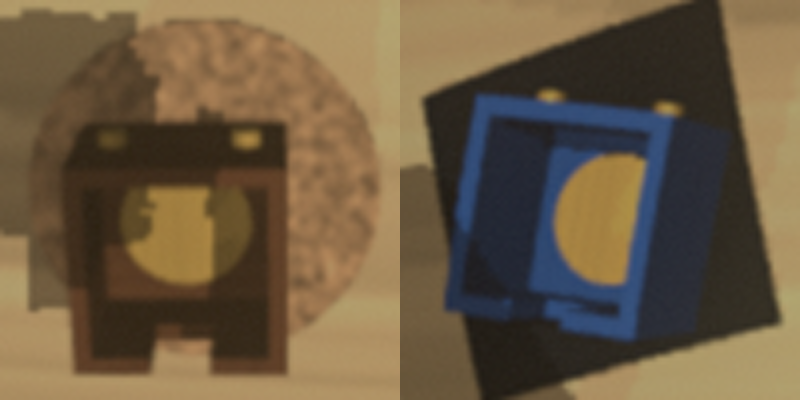

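```bash
python3 - <<'E'
from h import *
load('w1')
import h
f=lambda p,o:[(o[0]+(x+.5)/4-.5,o[1]+(y+.5)/4-.5) for x,y in p]
print(fit(wpix(48,f([(288,375),(73,375),(63,170),(288,170)],(214,168)))))
print(fit(wpix(48,f([(235,340),(45,310),(78,95),(275,115)],(91,40)))))
print(fit(wpix(2,f([(380,322),(85,402),(22,97),(318,-3)],(91,40)))))
print(wpix(2,f([(28,190),(380,190),(200,20),(205,355)],(214,168))))
# disc ellipse
print(fit(wpix(2,[(419,133),(343,100),(372,22),(446,58)])))
E
```

```text
(array([630.47138746, 193.86472391]), np.float64(2.868681716219072), np.float64(3.1935998882227694), np.float64(57.691100317855096), np.float64(57.55386966885514))
(array([484.01518211,  55.91104671]), np.float64(-9.393514745862765), np.float64(-9.685371241658865), np.float64(57.56466325976586), np.float64(57.87840865348283))
(array([478.28698493,  45.36334231]), np.float64(13.697665416434692), np.float64(12.761326775566623), np.float64(97.80863645350846), np.float64(99.04865472064104))
[[624.61414281 146.47998321]
 [619.22069283 249.50761381]
 [571.78383719 195.29923153]
 [674.86610847 200.47404506]]
(array([451.27682594, 339.62980738]), np.float64(-16.747260212443074), np.float64(-16.043398882347642), np.float64(99.07990628133443), np.float64(98.06358917356259))
```

```bash
python3 -c "
from h import *
go(630.5,194,9,93)"
```

```text
t 3.92 p [587.1 216.6 199.9] jaw 92.88 w 87.6 F [0.1 0.5 0.7]
 -> (630.5, 194, 9, 93) calls 2 shift [-0.165  0.282  1.273] turn [-0.    -0.    -0.002]
```

>>> move_arm(motion=[[[-0.06,0.1,0.1],[0,0,0]],[[-0.12,0.2,0.3],[0,0,0]],[[-0.165,0.282,0.5],[0,0,0]],[[-0.165,0.282,0.7],[0,0,0]],[[-0.165,0.282,0.8],[0,0,0]]])

```text
t: 4.55
ee_pos: [629.3, 194.6, 77.5]
orientation: [-2.161, -2.278, 0.004]
ft_force: [1.1, 0.4, 0.3]
width: 87.8
```

```bash
python3 -c "
from h import *
go(630.5,194,9,93)"
```

```text
t 4.55 p [629.3 194.6  77.5] jaw 93.03 w 87.8 F [1.1 0.4 0.3]
 -> (630.5, 194, 9, 93) calls 1 shift [-0.004  0.009  0.457] turn [-0.003  0.001  0.   ]
```

>>> move_arm(motion=[[[0,0,0.1],[0,0,0]],[[0,0,0.25],[0,0,0]],[[0,0,0.38],[0,0,0]],[[0,0,0.46],[0,0,0]],[[0,0,0.46],[0,0,0]]])

```text
t: 5.18
ee_pos: [629.8, 194.4, 10.0]
orientation: [-2.162, -2.278, 0.003]
ft_force: [0.2, 0.9, -0.1]
width: 88.1
```

>>> move_arm(motion=[[[0,0,0],[0,0,0]],[[0,0,0],[0,0,0]],[[0,0,0],[0,0,0]],[[0,0,0],[0,0,0]],[[0,0,0],[0,0,0]]], gripper=0)

```text
t: 5.8
ee_pos: [630.8, 194.7, 11.7]
orientation: [2.163, 2.278, 0.001]
ft_force: [-1.4, -0.2, 4.8]
width: 57.8
```

```bash
python3 -c "
from h import *
go(451,339,90,93)"
```

```text
t 5.8 p [630.8 194.7  11.7] jaw 92.98 w 57.8 F [-1.4 -0.2  4.8]
 -> (451, 339, 90, 93) calls 2 shift [ 1.023 -1.147 -0.522] turn [ 0.001 -0.    -0.   ]
```

>>> move_arm(motion=[[[0,0,-0.1],[0,0,0]],[[0.03,-0.03,-0.25],[0,0,0]],[[0.15,-0.17,-0.4],[0,0,0]],[[0.3,-0.34,-0.5],[0,0,0]],[[0.48,-0.54,-0.5],[0,0,0]]])

```text
t: 6.42
ee_pos: [546.4, 263.4, 89.3]
orientation: [2.163, 2.276, 0.006]
ft_force: [-0.6, 1.0, -2.3]
width: 58.3
```

```bash
python3 -c "
from h import *
go(451,339,12.5,93)"
```

```text
t 6.42 p [546.4 263.4  89.3] jaw 92.93 w 58.3 F [-0.6  1.  -2.3]
 -> (451, 339, 12.5, 93) calls 1 shift [ 0.535 -0.611  0.51 ] turn [ 0.004 -0.002 -0.001]
```

>>> move_arm(motion=[[[0.18,-0.2,0],[0,0,0]],[[0.34,-0.39,0],[0,0,0]],[[0.47,-0.53,0.05],[0,0,0]],[[0.53,-0.6,0.15],[0,0,0]],[[0.53,-0.6,0.28],[0,0,0]]])

```text
t: 7.05
ee_pos: [451.9, 337.7, 44.1]
orientation: [2.161, 2.28, 0.002]
ft_force: [0.1, -0.9, -1.5]
width: 57.9
```

```bash
python3 -c "
from h import *
go(451,339,12.5,93)"
```

```text
t 7.05 p [451.9 337.7  44.1] jaw 93.06 w 57.9 F [ 0.1 -0.9 -1.5]
 -> (451, 339, 12.5, 93) calls 1 shift [ 0.009 -0.006  0.211] turn [ 0.001 -0.001  0.001]
```

>>> move_arm(motion=[[[0,0,0.06],[0,0,0]],[[0,0,0.12],[0,0,0]],[[0,0,0.17],[0,0,0]],[[0,0,0.21],[0,0,0]],[[0,0,0.21],[0,0,0]]])

```text
t: 7.68
ee_pos: [452.0, 336.9, 12.4]
orientation: [-2.163, -2.278, 0.0]
ft_force: [0.6, -0.2, -1.8]
width: 58.0
```

```bash
python3 -c "
from h import *
go(451,339,11.7,93)"
```

```text
t 7.67 p [452.  336.9  12.4] jaw 92.96 w 58.0 F [ 0.6 -0.2 -1.8]
 -> (451, 339, 11.7, 93) calls 1 shift [ 0.015 -0.006  0.005] turn [-0.     0.    -0.001]
```

>>> move_arm(motion=[[[0,0,0.005],[0,0,0]],[[0,0,0.005],[0,0,0]],[[0,0,0.005],[0,0,0]],[[0,0,-0.1],[0,0,0]],[[0,0,-0.3],[0,0,0]]], gripper=1)

```text
t: 8.3
ee_pos: [451.3, 336.5, 58.1]
orientation: [-2.163, -2.278, 0.003]
ft_force: [0.7, 0.6, 1.1]
width: 87.7
```

```bash
python3 -c "
from h import *
go(484,56,100,80.5)"
```

```text
t 8.3 p [451.3 336.5  58.1] jaw 92.98 w 87.7 F [0.7 0.6 1.1]
 -> (484, 56, 100, 80.5) calls 2 shift [-1.879  0.12  -0.277] turn [-0.001  0.001  0.208]
```

>>> move_arm(motion=[[[-0.05,0,-0.2],[0,0,0.05]],[[-0.25,0.02,-0.35],[0,0,0.1]],[[-0.5,0.04,-0.4],[0,0,0.15]],[[-0.75,0.05,-0.4],[0,0,0.2]],[[-0.95,0.06,-0.4],[0,0,0.208]]])

```text
t: 8.93
ee_pos: [468.5, 194.0, 119.1]
orientation: [2.398, 2.028, 0.002]
ft_force: [0.0, -0.8, 0.2]
width: 87.5
```

```bash
python3 -c "
from h import *
go(484,56,100,80.5)"
```

```text
t 8.93 p [468.5 194.  119.1] jaw 80.44 w 87.5 F [ 0.  -0.8  0.2]
 -> (484, 56, 100, 80.5) calls 1 shift [-0.89   0.254  0.127] turn [ 0.001 -0.001 -0.001]
```

>>> move_arm(motion=[[[-0.25,0.07,0],[0,0,0]],[[-0.5,0.14,0],[0,0,0]],[[-0.75,0.21,0.1],[0,0,0]],[[-0.88,0.25,0.2],[0,0,0]],[[-0.89,0.254,0.3],[0,0,0]]])

```text
t: 9.55
ee_pos: [484.4, 56.2, 73.1]
orientation: [2.4, 2.026, 0.002]
ft_force: [0.7, 0.9, 0.7]
width: 87.9
```

```bash
python3 -c "
from h import *
go(484,56,10,80.5);wrist('w2')"
```

```text
t 9.55 p [484.4  56.2  73.1] jaw 80.36 w 87.9 F [0.7 0.9 0.7]
 -> (484, 56, 10, 80.5) calls 1 shift [-0.002 -0.003  0.421] turn [ 0.001 -0.    -0.002]
```

View pics/w2.png

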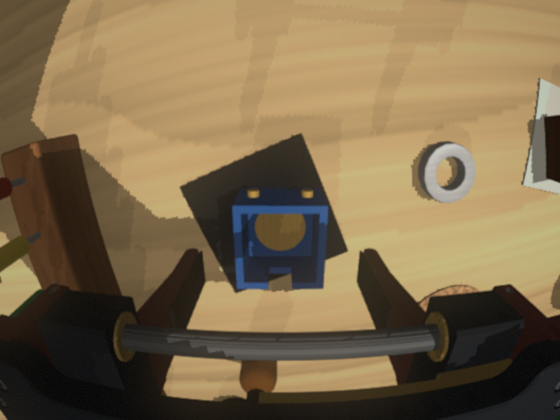

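>>> move_arm(motion=[[[0,0,0.1],[0,0,0]],[[0,0,0.22],[0,0,0]],[[0,0,0.34],[0,0,0]],[[0,0,0.42],[0,0,0]],[[0,0,0.42],[0,0,0]]])

```text
t: 10.22
ee_pos: [483.1, 57.7, 8.9]
orientation: [-2.396, -2.03, 0.002]
ft_force: [0.1, 0.5, 1.7]
width: 88.0
```

>>> move_arm(motion=[[[0,0,0],[0,0,0]],[[0,0,0],[0,0,0]],[[0,0,0],[0,0,0]],[[0,0,0],[0,0,0]],[[0,0,0],[0,0,0]]], gripper=0)

```text
t: 10.85
ee_pos: [484.1, 57.1, 10.1]
orientation: [2.398, 2.029, 0.001]
ft_force: [-0.0, -1.2, 6.2]
width: 57.9
```

```bash
python3 -c "
from h import *
go(623,198,90,93)"
```

```text
t 10.85 p [484.1  57.1  10.1] jaw 80.49 w 57.9 F [-0.  -1.2  6.2]
 -> (623, 198, 90, 93) calls 2 shift [ 1.08   0.759 -0.532] turn [ 0.001 -0.    -0.208]
```

>>> move_arm(motion=[[[0,0,-0.1],[0,0,0]],[[0.02,0.02,-0.28],[0,0,0]],[[0.15,0.1,-0.42],[0,0,0]],[[0.35,0.25,-0.5],[0,0,0]],[[0.55,0.39,-0.5],[0,0,0]]])

```text
t: 11.48
ee_pos: [556.6, 129.7, 86.8]
orientation: [2.397, 2.028, 0.004]
ft_force: [1.6, -0.9, -2.1]
width: 58.0
```

```bash
python3 -c "
from h import *
go(623,198,11,80.5)"
```

```text
t 11.47 p [556.6 129.7  86.8] jaw 80.47 w 58.0 F [ 1.6 -0.9 -2.1]
 -> (623, 198, 11, 80.5) calls 1 shift [0.522 0.36  0.506] turn [ 0.002 -0.001 -0.   ]
```

>>> move_arm(motion=[[[0.18,0.13,0],[0,0,0]],[[0.36,0.25,0],[0,0,0]],[[0.48,0.34,0.05],[0,0,0]],[[0.525,0.365,0.15],[0,0,0]],[[0.525,0.365,0.28],[0,0,0]]])

```text
t: 12.1
ee_pos: [621.7, 197.4, 41.8]
orientation: [-2.397, -2.03, 0.0]
ft_force: [-0.8, -0.3, -2.1]
width: 58.1
```

```bash
python3 -c "
from h import *
go(623,198,11,80.5)"
```

```text
t 12.1 p [621.7 197.4  41.8] jaw 80.52 w 58.1 F [-0.8 -0.3 -2.1]
 -> (623, 198, 11, 80.5) calls 1 shift [0.005 0.008 0.206] turn [-0.  0.  0.]
```

>>> move_arm(motion=[[[0,0,0.06],[0,0,0]],[[0,0,0.12],[0,0,0]],[[0,0,0.17],[0,0,0]],[[0,0,0.206],[0,0,0]],[[0,0,0.206],[0,0,0]]])

```text
t: 12.72
ee_pos: [621.9, 197.4, 11.5]
orientation: [-2.398, -2.03, 0.001]
ft_force: [0.7, -0.4, -0.7]
width: 58.2
```

```bash
python3 -c "
from h import *
go(623,198,10.3,80.5)"
```

```text
t 12.72 p [621.9 197.4  11.5] jaw 80.49 w 58.2 F [ 0.7 -0.4 -0.7]
 -> (623, 198, 10.3, 80.5) calls 1 shift [0.005 0.006 0.008] turn [-0.  0. -0.]
```

>>> move_arm(motion=[[[0,0,0.005],[0,0,0]],[[0,0,0.005],[0,0,0]],[[0,0,0.005],[0,0,0]],[[0,0,-0.1],[0,0,0]],[[0,0,-0.3],[0,0,0]]], gripper=1)

```text
t: 13.35
ee_pos: [621.4, 197.3, 57.1]
orientation: [-2.397, -2.029, 0.003]
ft_force: [0.1, 0.0, 0.5]
width: 87.6
```

```bash
python3 -c "
from h import *
go(451,337,100,93)"
```

```text
t 13.35 p [621.4 197.3  57.1] jaw 80.5 w 87.6 F [0.1 0.  0.5]
 -> (451, 337, 100, 93) calls 2 shift [ 0.731 -1.275 -0.284] turn [-0.002  0.001 -0.208]
```

>>> move_arm(motion=[[[0,0,-0.2],[0,0,0]],[[0.05,-0.1,-0.4],[0,0,-0.05]],[[0.18,-0.3,-0.5],[0,0,-0.1]],[[0.3,-0.52,-0.5],[0,0,-0.15]],[[0.42,-0.74,-0.5],[0,0,-0.208]]])

```text
t: 13.98
ee_pos: [522.6, 278.8, 133.5]
orientation: [2.161, 2.28, 0.003]
ft_force: [-0.4, 0.3, 0.3]
width: 87.8
```

```bash
python3 -c "
from h import *
go(451.5,336.7,75,93);wrist('w3')"
```

```text
t 13.97 p [522.6 278.8 133.5] jaw 93.07 w 87.8 F [-0.4  0.3  0.3]
 -> (451.5, 336.7, 75, 93) calls 1 shift [ 0.411 -0.454  0.389] turn [ 0.002 -0.001  0.001]
```

View pics/w3.png

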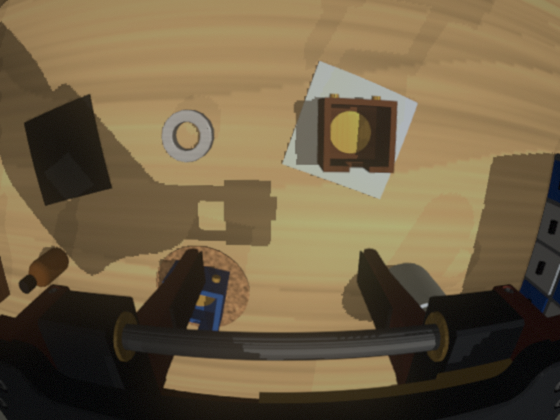

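```bash
python3 -c "
from h import *
load('w3')
print(fit(wpix(48,[(394,172),(319,170),(319,97),(397,101)])))
print(fit(wpix(2,[(111,187),(46,205),(25,123),(91,95)])))"
```

```text
(array([451.41161478, 334.43356978]), np.float64(3.882656298833479), np.float64(2.992770840577597), np.float64(56.446555679041275), np.float64(61.441145261208106))
(array([478.3562947 ,  47.07024673]), np.float64(12.82115800974063), np.float64(13.448239282120639), np.float64(96.99595525301939), np.float64(98.47826988614493))
```

>>> move_arm(motion=[[[0.1,-0.1,0],[0,0,0]],[[0.22,-0.25,0],[0,0,0]],[[0.34,-0.38,0.05],[0,0,0]],[[0.411,-0.454,0.2],[0,0,0]],[[0.411,-0.454,0.38],[0,0,0]]])

```text
t: 14.65
ee_pos: [451.8, 337.3, 75.2]
orientation: [2.163, 2.278, 0.003]
ft_force: [-0.8, 0.5, -0.7]
width: 88.2
```

```bash
python3 -c "
from h import *
go(451.5,336.7,11,93)"
```

```text
t 14.65 p [451.8 337.3  75.2] jaw 92.98 w 88.2 F [-0.8  0.5 -0.7]
 -> (451.5, 336.7, 11, 93) calls 1 shift [-0.005 -0.003  0.428] turn [ 0.002 -0.001 -0.   ]
```

>>> move_arm(motion=[[[0,0,0.1],[0,0,0]],[[0,0,0.22],[0,0,0]],[[0,0,0.34],[0,0,0]],[[0,0,0.42],[0,0,0]],[[0,0,0.42],[0,0,0]]])

```text
t: 15.28
ee_pos: [451.4, 335.5, 10.7]
orientation: [-2.163, -2.278, 0.003]
ft_force: [1.1, -0.3, 0.7]
width: 87.7
```

>>> move_arm(motion=[[[0,0,0],[0,0,0]],[[0,0,0],[0,0,0]],[[0,0,0],[0,0,0]],[[0,0,0],[0,0,0]],[[0,0,0],[0,0,0]]], gripper=0)

```text
t: 15.9
ee_pos: [452.1, 336.2, 12.3]
orientation: [2.163, 2.278, 0.001]
ft_force: [-1.3, 0.3, 5.3]
width: 57.8
```

```bash
python3 -c "
from h import *
go(479,45.5,90,80)"
```

```text
t 15.9 p [452.1 336.2  12.3] jaw 92.98 w 57.8 F [-1.3  0.3  5.3]
 -> (479, 45.5, 90, 80) calls 2 shift [-1.945  0.079 -0.519] turn [ 0.001 -0.001  0.216]
```

>>> move_arm(motion=[[[0,0,-0.1],[0,0,0]],[[-0.03,0,-0.28],[0,0,0]],[[-0.2,0.01,-0.42],[0,0,0]],[[-0.5,0.02,-0.5],[0,0,0]],[[-0.8,0.03,-0.5],[0,0,0]]])

```text
t: 16.52
ee_pos: [463.2, 215.7, 88.5]
orientation: [2.161, 2.279, 0.004]
ft_force: [0.0, -0.6, -1.1]
width: 57.6
```

```bash
python3 -c "
from h import *
go(479,45.5,12.5,93)"
```

```text
t 16.52 p [463.2 215.7  88.5] jaw 93.03 w 57.6 F [ 0.  -0.6 -1.1]
 -> (479, 45.5, 12.5, 93) calls 2 shift [-1.139  0.044  0.506] turn [ 0.002 -0.001  0.001]
```

>>> move_arm(motion=[[[-0.25,0.01,0],[0,0,0]],[[-0.5,0.02,0],[0,0,0]],[[-0.75,0.03,0],[0,0,0]],[[-0.92,0.04,0],[0,0,0]],[[-1,0.04,0.1],[0,0,0]]])

```text
t: 17.15
ee_pos: [477.4, 65.9, 72.6]
orientation: [2.163, 2.275, 0.003]
ft_force: [0.5, 0.3, -1.7]
width: 58.2
```

```bash
python3 -c "
from h import *
go(479,45.5,12.5,93)"
```

```text
t 17.15 p [477.4  65.9  72.6] jaw 92.89 w 58.2 F [ 0.5  0.3 -1.7]
 -> (479, 45.5, 12.5, 93) calls 1 shift [-0.136  0.003  0.401] turn [ 0.003 -0.    -0.002]
```

>>> move_arm(motion=[[[-0.07,0.003,0.05],[0,0,0]],[[-0.136,0.003,0.14],[0,0,0]],[[-0.136,0.003,0.24],[0,0,0]],[[-0.136,0.003,0.34],[0,0,0]],[[-0.136,0.003,0.39],[0,0,0]]])

```text
t: 17.77
ee_pos: [477.2, 46.9, 12.0]
orientation: [-2.161, -2.278, 0.002]
ft_force: [-6.8, -1.4, 41.6]
width: 57.6
```

```bash
python3 -c "
from h import *
go(479,45.5,12.5,93)"
```

```text
t 17.77 p [477.2  46.9  12. ] jaw 93.01 w 57.6 F [-6.8 -1.4 41.6]
 -> (479, 45.5, 12.5, 93) calls 1 shift [-0.01   0.012 -0.004] turn [-0.002  0.     0.   ]
```

>>> move_arm(motion=[[[0,0,-0.005],[0,0,0]],[[0,0,-0.01],[0,0,0]],[[0,0,-0.01],[0,0,0]],[[0,0,-0.01],[0,0,0]],[[0,0,-0.01],[0,0,0]]])

```text
t: 18.4
ee_pos: [477.9, 46.6, 14.9]
orientation: [2.163, 2.278, 0.0]
ft_force: [-0.0, 0.2, -1.3]
width: 57.9
```

>>> move_arm(motion=[[[0,0,0.005],[0,0,0]],[[0,0,0.01],[0,0,0]],[[0,0,0.01],[0,0,0]],[[0,0,0.01],[0,0,0]],[[0,0,0.01],[0,0,0]]])

```text
t: 19.02
ee_pos: [477.9, 46.6, 13.3]
orientation: [-2.163, -2.278, 0.0]
ft_force: [-0.2, -0.6, -1.1]
width: 58.0
```

>>> move_arm(motion=[[[0,0,0],[0,0,0]],[[0,0,0],[0,0,0]],[[0,0,0],[0,0,0]],[[0,0,-0.1],[0,0,0]],[[0,0,-0.3],[0,0,0]]], gripper=1)

```text
t: 19.65
ee_pos: [477.1, 46.5, 58.7]
orientation: [-2.162, -2.277, 0.003]
ft_force: [0.2, -0.7, -0.1]
width: 88.0
```

>>> move_arm(motion=[[[0,0,-0.2],[0,0,0]],[[0,-0.1,-0.4],[0,0,0]],[[0,-0.25,-0.65],[0,0,0]],[[0,-0.4,-0.9],[0,0,0]],[[0,-0.4,-0.96],[0,0,0]]])

```text
t: 20.27
ee_pos: [417.9, 43.5, 204.9]
orientation: [2.161, 2.276, 0.005]
ft_force: [-0.3, 0.1, -0.4]
width: 87.7
```

```bash
python3 -c "
from h import *
go(480,-288,205,73);wrist('w4')
im=ctrl.get_image('top');cv2.imwrite('pics/t4.png',cv2.resize(im['pixels'][130:280,180:460,::-1],None,fx=2.8,fy=2.8))"
```

```text
t 20.27 p [417.9  43.5 204.9] jaw 92.98 w 87.7 F [-0.3  0.1 -0.4]
 -> (480, -288, 205, 73) calls 3 shift [-2.228  0.298  0.   ] turn [ 0.004 -0.001  0.333]
```

View pics/w4.png

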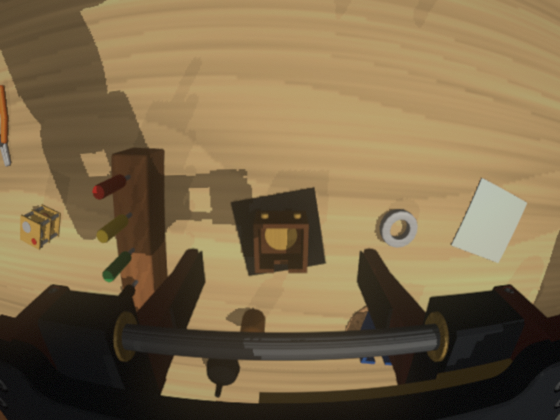

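View pics/t4.png

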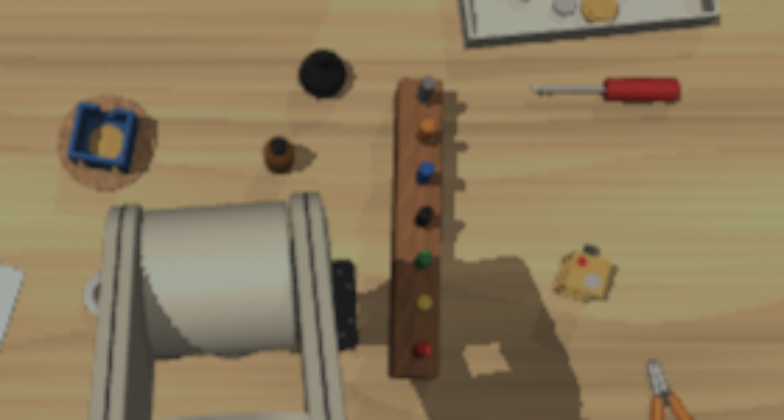

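```bash
python3 - <<'E'
import cv2,numpy as np
a=cv2.imread("pics/w4.png")
def c(u,v,s,k): return cv2.resize(a[v-s:v+s,u-s:u+s],None,fx=k,fy=k,interpolation=cv2.INTER_CUBIC)
cv2.imwrite("pics/w4c.png",np.hstack([c(280,235,50,5)]))
E
```

```text
(no output)
```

View pics/w4c.png

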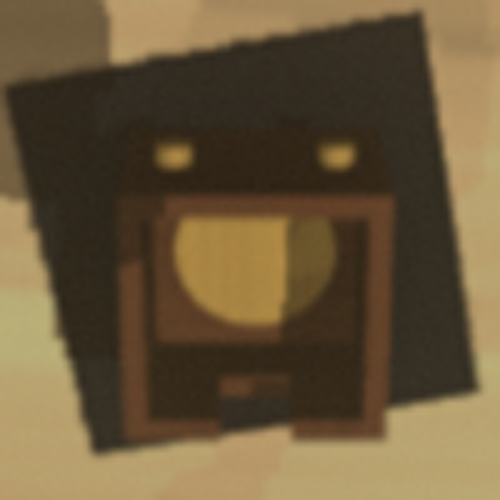

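```bash
python3 - <<'E'
from h import *
load('w4')
f=lambda p:[(230+(x+.5)/5-.5,185+(y+.5)/5-.5) for x,y in p]
print(fit(wpix(48,f([(385,438),(125,440),(118,195),(394,195)]))))
print(fit(wpix(2,f([(478,388),(97,452),(7,88),(421,12)]))))
print(wpix(48,f([(255,438)])))
# rack: handle tops z=120 red,yellow,green
print(wpix(120,[(97,191),(103,234),(108,273)]))
print(wpix(50,[(40,227)]))
E
```

```text
(array([476.87047177,  46.00761909]), np.float64(2.749824562642648), np.float64(3.240437740611524), np.float64(57.776462568906275), np.float64(57.64059295829298))
(array([477.415311  ,  44.84011945]), np.float64(13.417919820877737), np.float64(13.6784373234873), np.float64(98.33337842733094), np.float64(98.21380210710807))
[[505.30893912  47.38274686]]
[[ 401.02598853 -118.47805988]
 [ 441.3400479  -117.53349028]
 [ 481.83846984 -119.18118816]]
[[ 471.02533108 -264.24004455]]
```

>>> move_arm(motion=[[[-0.15,0,0],[0,0,0.05]],[[-0.35,0,0],[0,0,0.12]],[[-0.55,0,0],[0,0,0.19]],[[-0.78,0,0],[0,0,0.26]],[[-1,0,0],[0,0,0.333]]], gripper=0.8)

```text
t: 21.0
ee_pos: [425.9, -107.5, 200.9]
orientation: [-2.527, -1.865, 0.002]
ft_force: [0.2, 0.8, 1.2]
width: 70.1
```

```bash
python3 -c "
from h import *
go(480,-288,205,73)"
```

```text
t 21.0 p [ 425.9 -107.5  200.9] jaw 72.86 w 70.1 F [0.2 0.8 1.2]
 -> (480, -288, 205, 73) calls 2 shift [-1.043  0.7   -0.029] turn [-0.002  0.    -0.002]
```

>>> move_arm(motion=[[[-0.2,0.1,0],[0,0,0]],[[-0.4,0.2,0],[0,0,0]],[[-0.6,0.3,0],[0,0,0]],[[-0.85,0.4,0],[0,0,0]],[[-0.98,0.45,0],[0,0,0]]])

```text
t: 21.62
ee_pos: [447.4, -268.3, 200.8]
orientation: [-2.525, -1.866, 0.001]
ft_force: [0.6, 0.8, -0.1]
width: 70.3
```

>>> move_arm(motion=[[[0,0,0.05],[0,0,0]],[[0,0,0.15],[0,0,0]],[[0,0,0.25],[0,0,0]],[[0,0,0.33],[0,0,0]],[[0,0,0.35],[0,0,0]]])

```text
t: 22.25
ee_pos: [446.8, -265.9, 148.6]
orientation: [-2.523, -1.868, 0.001]
ft_force: [0.9, -0.9, 0.3]
width: 70.2
```

```bash
python3 -c "
from h import *
go(480,-288,205,73);wrist('w5')
a=cv2.imread('pics/w5.png');s=50
cv2.imwrite('pics/w5b.png',cv2.resize(a[150:310,200:360],None,fx=3.5,fy=3.5,interpolation=cv2.INTER_CUBIC))
for n in ['movement_center','movement_winder']: print(n,[(np.round(d['location'],1).tolist(),round(d['p'],2)) for d in ctrl.pinpoint('wrist',n)[:2]])"
```

```text
t 22.25 p [ 446.8 -265.9  148.6] jaw 73.03 w 70.2 F [ 0.9 -0.9  0.3]
 -> (480, -288, 205, 73) calls 1 shift [-0.076  0.254 -0.376] turn [-0.002 -0.     0.001]
movement_center []
movement_winder [([508.6, -297.9, 25.9], 0.97)]
```

View pics/w5.png

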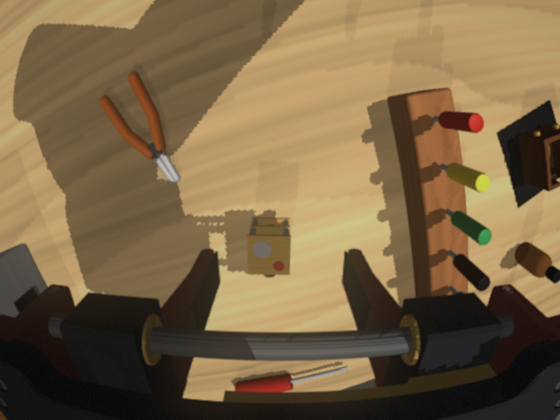

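View pics/w5b.png

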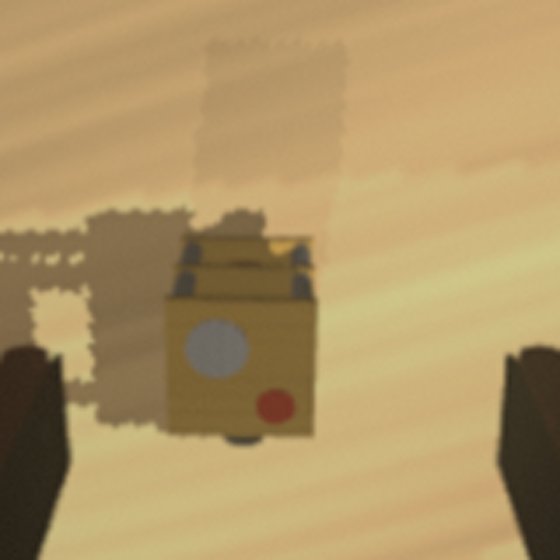

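```bash
python3 - <<'E'
from h import *
load('w5')
f=lambda p:[(200+(x+.5)/3.5-.5,150+(y+.5)/3.5-.5) for x,y in p]
print(fit(wpix(50,f([(312,437),(167,435),(165,297),(316,299)]))))
go(479.5,-288,75,73)
E
```

```text
(array([ 479.70839269, -288.26682273]), np.float64(-18.197415118268548), np.float64(-17.61586520867138), np.float64(38.65684962291816), np.float64(37.41812756049049))
t 22.4 p [ 447.4 -266.6  149.8] jaw 73.01 w 70.4 F [ 0.3 -0.9  1. ]
 -> (479.5, -288, 75, 73) calls 1 shift [-0.074  0.246  0.499] turn [0. 0. 0.]
```

>>> move_arm(motion=[[[-0.02,0.06,0.02],[0,0,0]],[[-0.05,0.16,0.1],[0,0,0.013]],[[-0.073,0.247,0.2],[0,0,0.013]],[[-0.073,0.247,0.35],[0,0,0.013]],[[-0.073,0.247,0.48],[0,0,0.013]]])

```text
t: 23.02
ee_pos: [480.4, -288.7, 77.3]
orientation: [2.537, 1.85, 0.001]
ft_force: [0.5, 0.3, -0.0]
width: 70.4
```

```bash
python3 -c "
from h import *
go(479.7,-288.3,10,72.2);wrist('w6')"
```

```text
t 23.02 p [ 480.4 -288.7   77.3] jaw 72.2 w 70.4 F [ 0.5  0.3 -0. ]
 -> (479.7, -288.3, 10, 72.2) calls 1 shift [ 0.001 -0.006  0.449] turn [0.001 0.    0.   ]
```

View pics/w6.png

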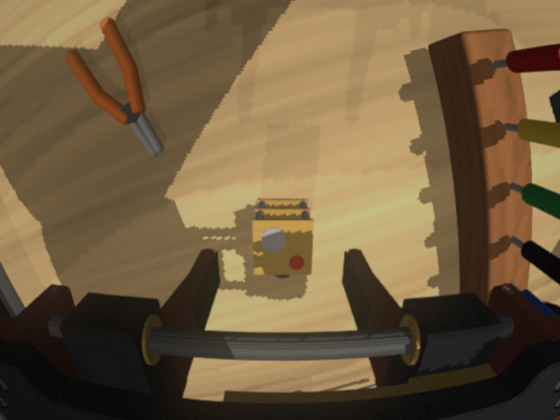

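>>> move_arm(motion=[[[0,-0.003,0.1],[0,0,0]],[[0,-0.005,0.22],[0,0,0]],[[0,-0.005,0.34],[0,0,0]],[[0,-0.005,0.43],[0,0,0]],[[0,-0.005,0.43],[0,0,0]]])

```text
t: 23.7
ee_pos: [478.0, -287.2, 12.0]
orientation: [-2.536, -1.85, 0.001]
ft_force: [-0.5, 0.5, 1.4]
width: 70.0
```

>>> move_arm(motion=[[[0,0,0],[0,0,0]],[[0,0,0],[0,0,0]],[[0,0,0],[0,0,0]],[[0,0,0],[0,0,0]],[[0,0,0],[0,0,0]]], gripper=0)

```text
t: 24.32
ee_pos: [479.0, -287.8, 13.7]
orientation: [2.538, 1.851, 0.0]
ft_force: [-0.0, 1.2, 3.7]
width: 37.9
```

```bash
python3 -c "
from h import *
go(477,46,200,93)"
```

```text
t 24.32 p [ 479.  -287.8   13.7] jaw 72.22 w 37.9 F [-0.   1.2  3.7]
 -> (477, 46, 200, 93) calls 3 shift [ 2.115 -0.692 -1.243] turn [ 0.     0.    -0.346]
```

>>> move_arm(motion=[[[0,0,-0.1],[0,0,0]],[[0,0,-0.3],[0,0,0]],[[0,0,-0.55],[0,0,0]],[[0,0,-0.8],[0,0,0]],[[0,0,-1],[0,0,0]]])

```text
t: 24.95
ee_pos: [478.8, -287.8, 165.5]
orientation: [2.537, 1.851, 0.001]
ft_force: [0.3, 0.0, -1.8]
width: 38.0
```

>>> move_arm(motion=[[[0,0,-0.15],[0,0,-0.03]],[[0.05,-0.02,-0.25],[0,0,-0.08]],[[0.18,-0.06,-0.3],[0,0,-0.13]],[[0.35,-0.12,-0.3],[0,0,-0.18]],[[0.55,-0.18,-0.3],[0,0,-0.24]]])

```text
t: 25.58
ee_pos: [477.6, -199.2, 208.2]
orientation: [-2.283, -2.157, 0.0]
ft_force: [0.1, 0.1, -2.4]
width: 37.9
```

```bash
python3 -c "
from h import *
go(477,46,200,93)"
```

```text
t 25.57 p [ 477.6 -199.2  208.2] jaw 86.75 w 37.9 F [ 0.1  0.1 -2.4]
 -> (477, 46, 200, 93) calls 2 shift [ 1.632 -0.096  0.055] turn [-0.001 -0.    -0.104]
```

>>> move_arm(motion=[[[0.2,-0.01,0],[0,0,-0.02]],[[0.4,-0.02,0],[0,0,-0.05]],[[0.6,-0.04,0],[0,0,-0.08]],[[0.8,-0.05,0],[0,0,-0.104]],[[1,-0.06,0],[0,0,-0.104]]])

```text
t: 26.2
ee_pos: [477.1, -48.8, 208.1]
orientation: [-2.163, -2.277, 0.001]
ft_force: [-0.1, 1.4, -1.9]
width: 37.4
```

```bash
python3 -c "
from h import *
go(477,46,150,93)"
```

```text
t 26.2 p [477.1 -48.8 208.1] jaw 92.94 w 37.4 F [-0.1  1.4 -1.9]
 -> (477, 46, 150, 93) calls 1 shift [0.631 0.032 0.387] turn [-0.001 -0.    -0.001]
```

>>> move_arm(motion=[[[0.2,0.01,0],[0,0,0]],[[0.4,0.02,0],[0,0,0]],[[0.56,0.03,0.05],[0,0,0]],[[0.631,0.032,0.2],[0,0,0]],[[0.631,0.032,0.35],[0,0,0]]])

```text
t: 26.82
ee_pos: [477.2, 45.7, 155.3]
orientation: [-2.162, -2.279, 0.0]
ft_force: [-0.7, 0.5, -2.2]
width: 38.0
```

>>> move_arm(motion=[[[0,0,0],[0,0,0]],[[0,0,0],[0,0,0]],[[0,0,0],[0,0,0]],[[0,0,0],[0,0,0]],[[0,0,0],[0,0,0]]])

```text
t: 27.45
ee_pos: [478.4, 44.0, 156.1]
orientation: [2.165, 2.276, 0.001]
ft_force: [-0.2, 0.7, -2.8]
width: 38.1
```

```bash
python3 -c "
from h import *
go(477,46,77,93);wrist('w7')
im=ctrl.get_image('side');cv2.imwrite('pics/s7.png',cv2.resize(im['pixels'][150:310,200:400,::-1],None,fx=4,fy=3.75))
a=cv2.imread('pics/w7.png')
cv2.imwrite('pics/w7b.png',cv2.resize(a[150:310,200:360],None,fx=3.5,fy=3.5,interpolation=cv2.INTER_CUBIC))"
```

```text
t 27.45 p [478.4  44.  156.1] jaw 92.84 w 38.1 F [-0.2  0.7 -2.8]
 -> (477, 46, 77, 93) calls 1 shift [ 0.014 -0.009  0.528] turn [ 0.001 -0.    -0.003]
```

View pics/w7b.png

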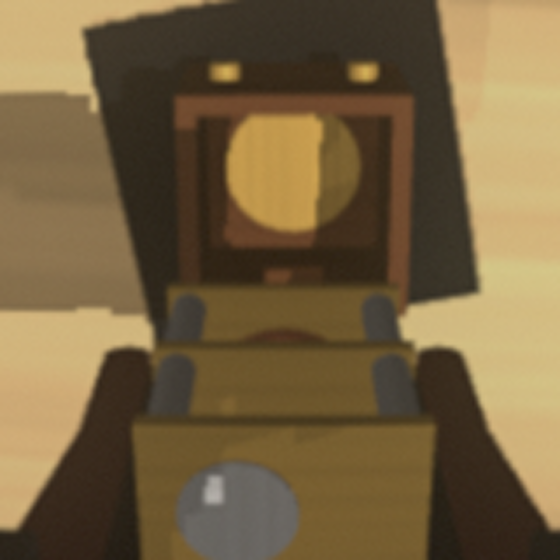

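View pics/s7.png

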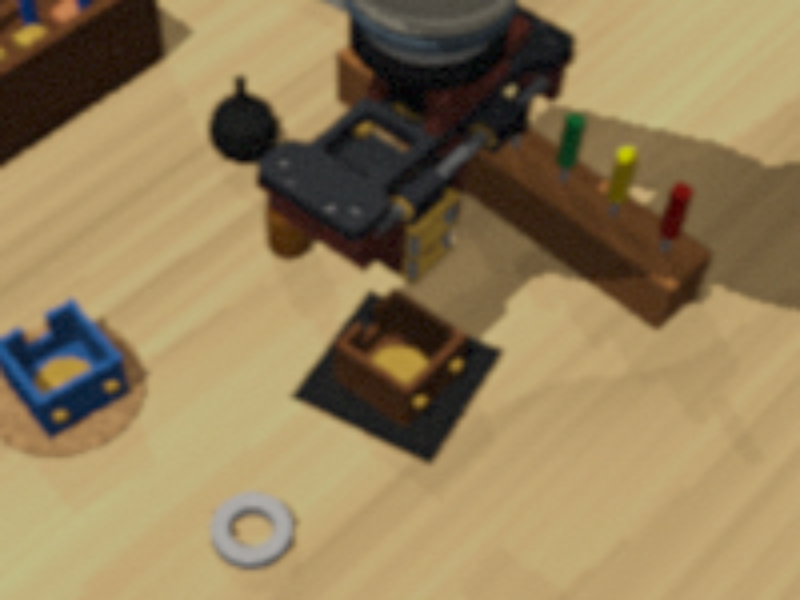

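```bash
python3 - <<'E'
from h import *
load('w7')
f=lambda p:[(200+(x+.5)/3.5-.5,150+(y+.5)/3.5-.5) for x,y in p]
p=OB["ee_pos"];print(p)
print("case back corners",wpix(48,f([(175,95),(414,95)])))
print("mov bottom back",wpix(p[2]-13.7,f([(166,287),(399,287)])))
print("mov top back",wpix(p[2]+36.3,f([(132,421),(436,421)])))
a=np.radians(3);R=np.array([[np.cos(a),-np.sin(a)],[np.sin(a),np.cos(a)]])
print("expected case",[(np.array([477,46])+R@v).round(1) for v in ([-29,-29],[-29,29])])
print("expected mov at tcp",[(p[:2]+R@v).round(1) for v in ([-19,-19],[-19,19])])
E
```

```text
Traceback (most recent call last):
TypeError: 'NoneType' object is not subscriptable
```

```bash
python3 - <<'E'
import h
from h import *
load('w7')
f=lambda p:[(200+(x+.5)/3.5-.5,150+(y+.5)/3.5-.5) for x,y in p]
p=h.OB["ee_pos"];print(p)
print("case back corners",wpix(48,f([(175,95),(414,95)])))
print("mov bottom back",wpix(p[2]-13.7,f([(166,287),(399,287)])))
print("mov top back",wpix(p[2]+36.3,f([(132,421),(436,421)])))
a=np.radians(3);R=np.array([[np.cos(a),-np.sin(a)],[np.sin(a),np.cos(a)]])
print("expected case",[(np.array([477,46])+R@v).round(1) for v in ([-29,-29],[-29,29])])
print("expected mov at tcp",[(p[:2]+R@v).round(1) for v in ([-19,-19],[-19,19])])
E
```

```text
[478.42099326  44.01381273 156.13796433]
case back corners [[449.62867754  15.74262744]
 [446.72268871  73.51036455]]
mov bottom back [[462.20107418  23.24976185]
 [460.28508479  61.74323725]]
mov top back [[460.67800619  23.79520822]
 [458.79626776  61.58666829]]
expected case [array([449.6,  15.5]), array([446.5,  73.4])]
expected mov at tcp [array([460.4,  24. ]), array([458.5,  62. ])]
```

```bash
python3 -c "
from h import *
go(476.3,46.2,78,93)"
```

```text
t 27.55 p [478.3  44.  155.9] jaw 92.85 w 37.9 F [ 0.2  0.1 -2.7]
 -> (476.3, 46.2, 78, 93) calls 1 shift [ 0.015 -0.013  0.52 ] turn [ 0.     0.    -0.003]
```

>>> move_arm(motion=[[[0.01,-0.01,0.05],[0,0,0]],[[0.015,-0.013,0.15],[0,0,-0.002]],[[0.015,-0.013,0.25],[0,0,-0.002]],[[0.015,-0.013,0.34],[0,0,-0.002]],[[0.015,-0.013,0.4],[0,0,-0.002]]])

```text
t: 28.18
ee_pos: [475.7, 46.2, 94.4]
orientation: [-2.162, -2.278, 0.002]
ft_force: [-0.3, 0.4, -1.3]
width: 37.7
```

```bash
python3 -c "
from h import *
go(476.3,46.2,78,93)"
```

```text
t 28.18 p [475.7  46.2  94.4] jaw 92.97 w 37.7 F [-0.3  0.4 -1.3]
 -> (476.3, 46.2, 78, 93) calls 1 shift [-0.     0.004  0.11 ] turn [-0.001  0.    -0.   ]
```

>>> move_arm(motion=[[[0,0,0.04],[0,0,0]],[[0,0,0.08],[0,0,0]],[[0,0,0.11],[0,0,0]],[[0,0,0.11],[0,0,0]],[[0,0,0.11],[0,0,0]]])

```text
t: 28.8
ee_pos: [476.4, 46.3, 79.5]
orientation: [2.163, 2.278, 0.001]
ft_force: [0.6, -0.0, -2.2]
width: 37.7
```

>>> move_arm(motion=[[[0,0,0],[0,0,0]],[[0,0,0],[0,0,0]],[[0,0,0],[0,0,0]],[[0,0,0],[0,0,0]],[[0,0,0],[0,0,0]]])

```text
t: 29.42
ee_pos: [476.1, 46.2, 79.3]
orientation: [-2.163, -2.278, 0.0]
ft_force: [-0.1, -0.3, -2.2]
width: 37.8
```

```bash
python3 -c "
from h import *
go(476.3,46.2,77,93);wrist('w8')
im=ctrl.get_image('side');cv2.imwrite('pics/s8.png',cv2.resize(im['pixels'][150:310,200:400,::-1],None,fx=4,fy=3.75,interpolation=cv2.INTER_CUBIC))
a=cv2.imread('pics/w8.png')
cv2.imwrite('pics/w8b.png',cv2.resize(a[150:310,200:360],None,fx=3.5,fy=3.5,interpolation=cv2.INTER_CUBIC))
for c in ['side','top','wrist']:
  for n in ['walnut_center','walnut_notch','movement_center','movement_winder','mat_top','blue_center','disc_top']: print(c,n,[(np.round(d['location'],1).tolist(),round(d['p'],2)) for d in ctrl.pinpoint(c,n)[:1]])
"
```

```text
t 29.43 p [476.1  46.2  79.3] jaw 92.97 w 37.8 F [-0.1 -0.3 -2.2]
 -> (476.3, 46.2, 77, 93) calls 1 shift [-0.     0.001  0.015] turn [-0.  0. -0.]
side walnut_center [([477.9, 48.9, 26.9], 0.65)]
side walnut_notch [([504.5, 53.3, 47.5], 0.96)]
side movement_center [([465.2, 191.3, 2.1], 0.58)]
side movement_winder [([505.0, 47.3, 87.5], 0.48)]
side mat_top [([478.6, 46.1, 1.9], 0.81)]
side blue_center [([622.1, 202.0, 28.9], 0.73)]
side disc_top [([364.7, -366.0, -1.4], 0.71)]
top walnut_center []
top walnut_notch []
top movement_center [([479.8, -288.9, 25.2], 0.83)]
top movement_winder [([513.2, -295.1, 23.0], 0.58)]
top mat_top []
top blue_center [([622.6, 197.8, 18.6], 0.89)]
top disc_top [([629.3, 195.2, -0.5], 0.78)]
wrist walnut_center [([478.8, 45.8, 27.5], 0.69)]
wrist walnut_notch []
wrist movement_center [([479.4, 47.0, 89.9], 0.56)]
wrist movement_winder [([506.7, 44.9, 90.3], 0.89)]
wrist mat_top []
wrist blue_center []
wrist disc_top []
```

View pics/w8b.png

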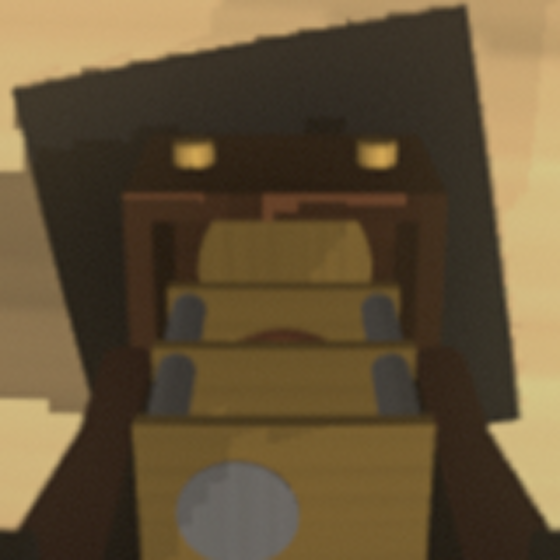

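View pics/s8.png

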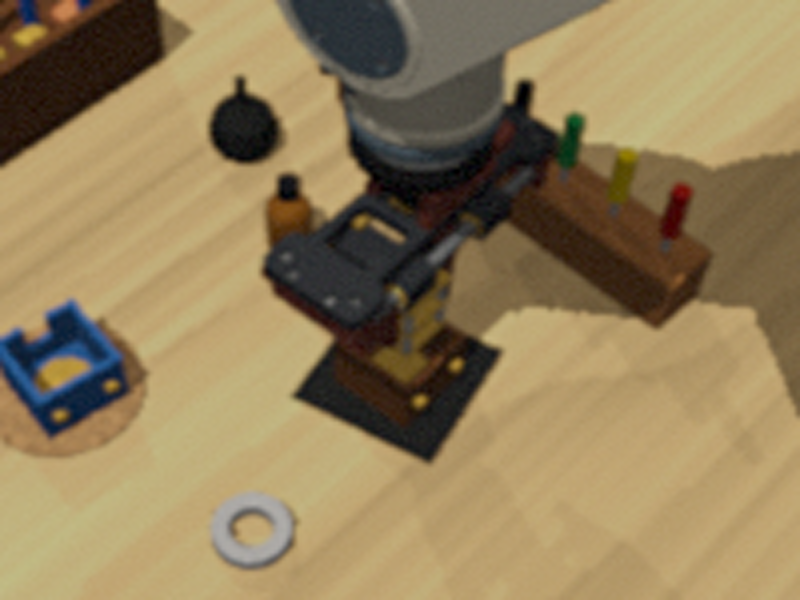

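```bash
python3 - <<'E'
import h
from h import *
load('w8')
f=lambda p:[(200+(x+.5)/3.5-.5,150+(y+.5)/3.5-.5) for x,y in p]
p=h.OB["ee_pos"]
print("case",wpix(48,f([(123,193),(446,193)])).mean(0)+[29,1.5], "mov",wpix(p[2]-13.7,f([(166,287),(399,287)])).mean(0)+[19,1])
print(ctrl.get_obs()["qvel"].round(4)); print(ctrl.close_job())
E
```

```text
case [476.94879755  45.94001362] mov [477.96977115  45.67959119]
[0.0007 0.0006 0.0011 0.0005 0.0003 0.0012]
the job is handed in; nothing more can be done
None
```

The job is handed in after about 30 s of the 72 s. The walnut case stands on the mat, the blue case on the cork disc, and the arm holds the movement over the walnut case. `close_job()` gives no verdict, so what follows is my own measurement.

I parked the walnut case on the white sheet, moved the blue case to the disc, then set the walnut case on the mat. The movement then went over the rack with its underside about 75 mm above the tool tops.

**Cases**
- The walnut case is about 1 mm from the mat's middle.
- The blue case is within a few mm of the disc's middle. I measured the disc at (623, 198), and the networks put the blue case at (622, 198) and (622, 202).
- Both look upright and let go in the pictures.

**Movement**
- It is about 1 mm off the walnut case's centre, at the same yaw of about 3°.
- By the fingertip height its underside is about 17 mm above the rim. I aimed for 15.
- It is gripped at 37.8 mm opening, and the joints were nearly still.
- I did not see the winder over the notch in any picture, since the gripper hides it. The networks place it within about 6 mm of the notch seen from above.

**Checks that disagreed or went less well**
- I pressed the walnut case onto the mat with about 42 N before easing off and releasing it. I re-measured it afterwards and it had stayed in place.
- After the final move some network answers were clearly wrong: the side camera put `movement_center` near the bearing and `disc_top` near the pliers. The top camera's answers came from an older picture. I ignored all of these and relied on the wrist-camera geometry.
- I did not re-measure the bystanders. None was touched knowingly, and the ones in view look unmoved.

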